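# Press the wine tools into their fitted tray

## Task

Put the corkscrew and the bottle opener away in the fitted tray: lay each in the cutout of its own shape, wide end matching the wide end of the cutout, and press it down past the gripping lips until it sits fully home and level on the cutout's floor. Leave the stopper that is already in the tray, and the jars and glasses behind, where they are, and let go of everything at the end.

Things in the scene. Friction and masses are not known exactly. Their poses are not given: they have to be found in the camera images.
- tray: Wood-framed tray fixed to the counter, 156 (x) x 146 (y) x 20 mm, with a rigid grey insert, face 18 mm above the counter. Origin: centre of underside. Two shaped cutouts along its x, 12 mm deep (floor 6 mm above the counter), 1.5 mm wider than their tool all round. Sprung steel lips in the cutout walls hold a laid-in tool about 7 mm off the floor; about 10 N pushes it past them, then it stays.
- corkscrew_place (a point): Centre of the corkscrew cutout, on its floor, at tray x 0, y +42 mm: the seated corkscrew's origin. Axes as the tray's. The cutout's wide end is at tray -x, so the seated corkscrew's x axis points along tray -x. Pairs of lips at tray x = -20 and +30 mm: press midway, at tool x = -5 mm. Seated, its top is 30 mm above the counter.
- opener_place (a point): Centre of the opener cutout, on its floor, at tray x 0, y -30 mm: the seated opener's origin. Axes as the tray's. The cutout's wide end is at tray +x, so the seated opener's x axis points along tray +x. Pairs of lips at tray x = -40 and +8 mm: press midway, on the handle at tool x = -16 mm. Seated, the handle's top is 30 mm above the counter.
- corkscrew: Folded waiter's corkscrew lying on its edge, about 0.09 kg, 112 (x) x 22 (y) x 24 mm high. Origin: centre of underside. Dark wooden body 14 mm wide from x = -56 to +32 mm, steel wide end 22 mm wide from x = +32 to +56 mm, flat top. The lowest 3 mm are a foot set in 1.5 mm all round. Balance point near x = 5 mm.
- opener: Bottle opener, about 0.10 kg, 118 (x) x 40 (y) x 24 mm high. Origin: centre of underside. Light wooden handle 20 mm wide, 24 mm high, flat top, from x = -59 to +17 mm; flat steel hoop 40 mm wide and 9 mm high from x = +17 to +59 mm. The lowest 3 mm are a foot set in 1.5 mm all round. Balance point near x = -8 mm.
- stopper: Round steel bottle stopper, 26 mm across, 21 mm high, already standing in a round hole of the tray at tray x = +38, y = +12 mm; origin at its underside. Leave it.
- spice_jar: Spice jar with dark cap, 41 mm across, 105 mm high, standing behind the tray; origin at its underside. Leave it.
- purple_jar: Small purple jar, 59 mm across, 66 mm high, behind the tray to the right; origin at its underside. Leave it.
- glasses: Brown spectacles, 141 x 142 x 42 mm, behind the tray to the left; origin at the underside. Leave them.
Not all that is in view belongs to the job. Of the things that look like the tray, the middle-sized one is meant.

How it is judged:
At the end, for the whole second after the job is handed in: Corkscrew and bottle opener each sit at rest in their own cutout: underside within 2 mm of the cutout floor, origin within 4 mm of the cutout's centre, lengthwise within 0.06 rad of the tray's x axis, level within 0.04 rad (z of corkscrew in the frame of tray between 0.004 and 0.008 m and horizontal distance between corkscrew and corkscrew_place below 0.004 m and angle between the x axis of each of corkscrew, opener and the x axis of tray, either way round below 0.06 rad and angle between each of corkscrew, opener's own z axis and vertical below 0.04 rad and linear speed of each of corkscrew, opener below 0.02 m/s and z of opener in the frame of tray between 0.004 and 0.008 m and horizontal distance between opener and opener_place below 0.004 m); the robot touches nothing.
It fails at once if the stopper is moved more than 15 mm (distance of stopper from where it was at the start of the episode above 0.015 m).
It fails at once if the spice jar is moved more than 30 mm (distance of spice_jar from where it was at the start of the episode above 0.03 m).
It fails at once if the purple jar is moved more than 30 mm (distance of purple_jar from where it was at the start of the episode above 0.03 m).
It fails at once if the glasses are moved more than 30 mm (distance of glasses from where it was at the start of the episode above 0.03 m).
It also fails if it takes over 72 s, if anything falls off the work surface, if the arm or the gripper's body presses on something with over 40 N, if the wrist force passes 120 N, or if a joint passes its speed limit or range.

## Robot

A 6-joint arm with a two-finger parallel gripper is mounted at the origin on a cart in front of the work surface, level with it; the furniture and walls round the work are solid. World frame = base frame: x ahead of the robot, y to its left, z up, the work surface at z = 0. Lengths are in m, angles in rad, forces in N, time in s.
With the tool pointing down it reaches from about 0.3 to 0.85 m from the base axis. Payload 5.4 kg.
Tool frame: the origin (TCP) lies midway between the tips of the shut fingers; the grasp point (between the pads) lies 19 mm behind it; z points along the fingers, y is the line along which they close (so a half turn about z gives the same grasp; the last joint's range is limited). The gripper opens to 85 mm and grips with 20 to 120 N. Pads are 22 mm wide; open, the fingers measure 114 mm over their backs; the gripper's body (76 mm by 85 mm) begins 54 mm behind the grasp point. The pads swing forward as they close: fully open they stand 13 mm farther back than shut.
Start: joints at [1.016, 0.158, 1.597, -0, 1.386, -0.21], TCP at [0.194, 0.541, 0.231] pointing down, gripper open.
Joint ranges: [-2.91, 2.91], [-0.94, 2.29], [0.18, 2.7], [-1.29, 4.43], [0.17, 2.64], [-3, 3]. Speed limits (rad/s): [2.57, 2.57, 3.14, 3.14, 3.14, 3.14].

## Interface

Orientations are given as [roll, pitch, yaw] about the fixed x, y, z axes, in that order (R = Rz(yaw) Ry(pitch) Rx(roll)).
In Python, from bench import * gives the robot as it stands.
- The arm moves only by the shell command python3 -m jog 'ROWS'. ROWS is JSON, a list of rows, each a list of 3 entries, a list of its own where there are three numbers: the shift along the tool's x, y, z in cm, then the turn, a rotation vector about the tool's x, y, z in rad, then the opening, from -1 (shut) to 1 (fully open). In form: [[[dx, dy, dz], [rx, ry, rz], claw], ...]. A call has 1 to 12 rows; each row shifts and turns the commanded pose from where the row before left it, along the tool's axes as they then stand; what a row does not reach is not made up. A row lasts 1/12 s, in which the tool goes at most 41.7 mm and 7.16 degrees, less where a joint would pass 70% of its speed; a pose out of reach is approached as far as the arm can. A call is refused whole if a number of a shift passes 4.17 or a number of a turn 0.125, either way. A call with a gripper value outside its range is refused whole. The fingers move at their own pace and stop on an object; the grip force is fixed at half the most. Time passes only in rows, so rows that do not move let the fingers close. It gives the time, the measured TCP pose, the force, the opening and the grip force at its end, in the units of the state.
- state(): the state, without advancing time (a new reading comes with each control period).
- grab_frame(name): name is "scene" or "top"; returns a dict with "pixels" (384x512x3 uint8, blue, green, red), "vfov" (degrees; the focal length in pixels is half the picture's height over the tangent of half this angle, whatever the lens; pixels are square), "cx", "cy" (the principal point, pixels), "distortion" ([k1, k2, p1, p2, k3] as OpenCV has them; the pictures are not rectified), "T" (4x4, takes a point from camera to world coordinates). Camera axes: x right, y down, z forward; pixel columns grow to the right and rows downward; lengths in m; the calibration is good to about 2 mm. A picture is of the moment at which its call begins. There is no depth.
- close_job(): hands the job in; it is judged then, once.
The state is a dict: "time_s": time; "joints": joint angles; "dq": joint speeds; "effort": joint torques, N m; "tool_pos": TCP position; "tool_rot": TCP orientation; "contact_force": force on the tool from outside, world axes, zero at the start; "torque": the same for the moment, N m; "opening": opening from 0.0 (shut) to 1.0 (fully open); "gripper_force": force on a finger pad.
Only numpy, scipy, OpenCV 4.12 (cv2) and the standard library are available. Lean on these libraries where they do the work, as an engineer would, in place of code of your own. Each camera call takes 0.05 s, during which the arm holds its last target. There are 200 camera calls.

## Working session

There is one attempt and no reset: what is moved stays moved. The work goes in short steps, Python scripts to look and compute and a shell command to move; the robot and the scene stay as the last step left them, time stands still between calls to the robot, and variables do not carry over. Pictures are saved under pics/ and viewed, at most 10 in all, crops included, and the job is handed in when it is done.

```bash
ls; mkdir -p pics
python3 - <<'E'
from bench import *
import cv2,numpy as np
for n in("scene","top"):
    f=grab_frame(n); cv2.imwrite(f"pics/{n}0.png",f["pixels"]); print(n,f["vfov"],f["cx"],f["cy"],f["distortion"],np.round(f["T"],3).tolist())
s=state();print(s["tool_pos"],s["tool_rot"],s["opening"],s["time_s"])
E
```

```text
pics
scene 48.50619151395578 258.28827857943554 188.43385183053445 [0.05104518 0.         0.         0.         0.        ] [[0.721, -0.415, 0.556, -0.269], [-0.693, -0.403, 0.598, -0.964], [-0.024, -0.816, -0.578, 0.934], [0.0, 0.0, 0.0, 1.0]]
top 49.28839161339389 256.40662842159605 191.20265198220147 [-0.05417363  0.          0.          0.          0.        ] [[0.015, -0.982, 0.189, 0.39], [-1.0, -0.016, -0.003, -0.074], [0.006, -0.189, -0.982, 1.15], [0.0, 0.0, 0.0, 1.0]]
[0.19405785 0.54068177 0.23038928] [-3.13989135e+00 -4.08670314e-04  2.79678034e+00] 1.0011531875160997 0.1
```

View pics/top0.png

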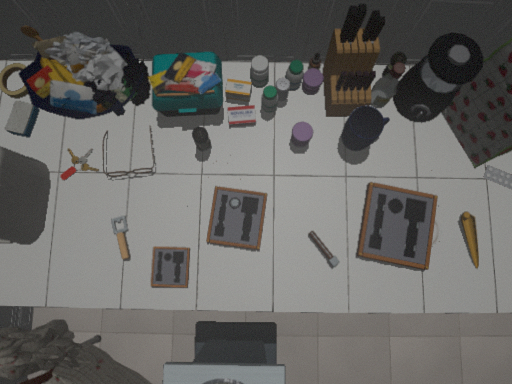

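View pics/scene0.png

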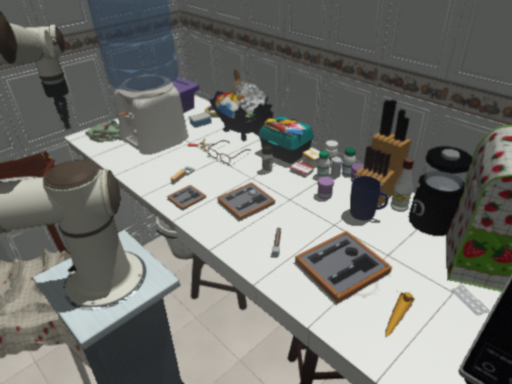

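The top view shows the middle tray at about (237,217), the opener at (121,238) with its hoop up at (119,222), and the corkscrew at (323,248) with its steel end at (334,261). The small tray (170,267) and the large tray (398,225) are decoys. Next I'll segment them.

```bash
cat > h.py <<'E'
from bench import *
import cv2,numpy as np
def K(f):
    F=192/np.tan(np.radians(f["vfov"]/2)); return np.array([[F,0,f["cx"]],[0,F,f["cy"]],[0,0,1.]])
def ray(f,uv,z):
    p=cv2.undistortPoints(np.array(uv,float).reshape(-1,1,2),K(f),np.array(f["distortion"],float)).reshape(-1,2)
    T=np.array(f["T"]); d=np.c_[p,np.ones(len(p))]@T[:3,:3].T; o=T[:3,3]
    return (o+d*((z-o[2])/d[:,2])[:,None])[:,:2]
def proj(f,P):
    T=np.linalg.inv(np.array(f["T"])); r=cv2.Rodrigues(T[:3,:3])[0]
    return cv2.projectPoints(np.array(P,float).reshape(-1,3),r,T[:3,3],K(f),np.array(f["distortion"],float))[0].reshape(-1,2)
E
python3 - <<'E'
from h import *
f=grab_frame("top");im=f["pixels"]
def crop(x,y,w,h,k): return cv2.resize(im[y:y+h,x:x+w],None,fx=k,fy=k,interpolation=cv2.INTER_CUBIC)
a=crop(200,180,75,75,7); b=crop(95,205,50,60,4); c=crop(295,220,60,60,4)
out=np.zeros((525,800,3),np.uint8); out[:525,:525]=a; out[:240,560:760]=b; out[260:500,540:780]=c
cv2.imwrite("pics/crop1.png",np.clip(out*1.6,0,255).astype(np.uint8))
hsv=cv2.cvtColor(im,cv2.COLOR_BGR2HSV)
print(hsv[150,250],hsv[217,211],hsv[200,220])
E
```

```text
[ 30   5 159] [ 13 125 112] [135   5  95]
```

View pics/crop1.png

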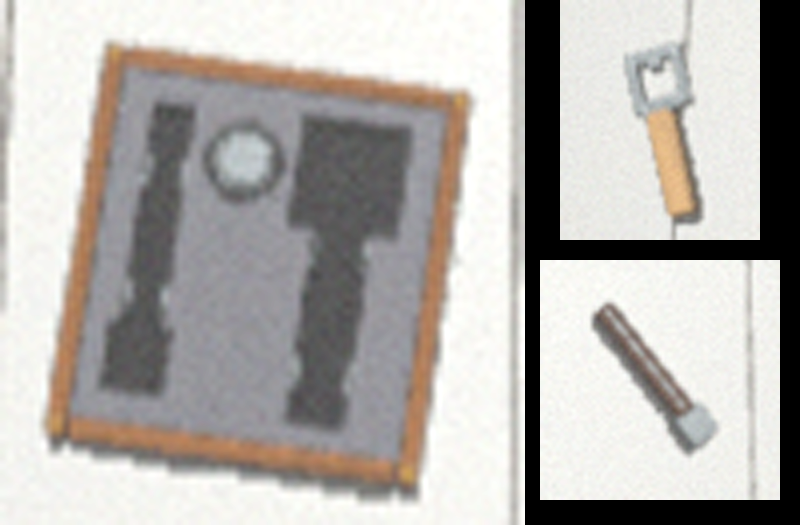

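The crop confirms the tray: stopper at top centre, corkscrew cutout on the left with its wide end down, opener cutout on the right with its wide end up. So tray +x points up in the picture. Now I'll measure everything.

```bash
cat > meas.py <<'E'
from h import *
def comp(mask,k,seed):
    n,l=cv2.connectedComponents(mask.astype(np.uint8)); 
    ys,xs=np.nonzero(l); i=np.argmin((xs-seed[0]*k)**2+(ys-seed[1]*k)**2); return (l==l[ys[i],xs[i]]).astype(np.uint8)
def rect(f,m,k,z):
    c=max(cv2.findContours(m,0,1)[0],key=cv2.contourArea).reshape(-1,2)
    p=ray(f,(c+.5)/k-.5,z); r=cv2.minAreaRect((p*1000).astype(np.float32)); b=cv2.boxPoints(r); 
    e=[b[1]-b[0],b[2]-b[1]]; e.sort(key=np.linalg.norm); L=e[1]
    return np.array(r[0]),np.linalg.norm(e[1]),np.linalg.norm(e[0]),np.degrees(np.arctan2(L[1],L[0]))
E
python3 - <<'E'
from meas import *
k=6
fs=[grab_frame("top") for _ in range(4)]; f=fs[0]
im=np.mean([g["pixels"] for g in fs],0).astype(np.uint8)
np.save("top0.npy",im)
im=cv2.resize(im,None,fx=k,fy=k,interpolation=cv2.INTER_CUBIC); hsv=cv2.cvtColor(im,cv2.COLOR_BGR2HSV);H,S,V=cv2.split(hsv)
def show(n,m,z): r=rect(f,m,k,z); print(n,np.round(r[0],1),np.round(r[1:],1))
wood=(S>70)&(H<25)
show("tray",comp(wood,k,(211,217)),.020)
show("ophandle",comp(wood,k,(122,245)),.024)
dark=V<75
show("c_cut",comp(dark,k,(222,217)),.018); show("o_cut",comp(dark,k,(248,200)),.018)
for g,s in((V<125,(322,247)),):
    for z in(.024,): show("cork all",comp(g,k,s),z)
show("op all",comp((V<140)|wood,k,(122,245)),.012)
show("corkdark",comp((V<90),k,(320,243)),.024)
E
```

```text
tray [535.2 -24.5] [155.3 144.   -7.1]
ophandle [453.3 279.9] [72.  19.7 16.7]
c_cut [541.2  17.6] [114.7  25.7  -6.2]
o_cut [532.5 -54.1] [121.3  43.7  -7.9]
cork all [ 454.  -257.8] [114.5  30.3  36.2]
op all [658.1 -79.9] [1614.7 1133.9  -88.9]
corkdark [ 453.1 -256.1] [109.5  22.3  36.2]
```

```bash
cat > go.py <<'E'
import sys
from bench import *
import numpy as np
from scipy.spatial.transform import Rotation as R
# target x y z(mm) yaw(deg): turn needed; shift (cm) in tool axes after the turn
def go(x,y,z,yaw):
    s=state(); r=R.from_euler("xyz",s["tool_rot"]); t=R.from_euler("xyz",[np.pi,0,np.radians(yaw)])
    d=np.array([x,y,z])/1000-s["tool_pos"]
    print("turn",np.round((r.inv()*t).as_rotvec(),3),"shift cm",np.round(t.inv().apply(d)*100,2),"pos",np.round(s["tool_pos"]*1000,1),"F",np.round(s["contact_force"],1),"op",round(s["opening"],3),"t",s["time_s"],"j6",round(s["joints"][5],2))
if __name__=="__main__": go(*map(float,sys.argv[1:]))
E
python3 go.py 466 284 60 196.7
```

```text
turn [-0.    -0.    -0.636] shift cm [-18.64 -32.43  17.11] pos [194.3 541.  231.1] F [-0.4  0.1  0. ] op 1.0 t 0.35 j6 -0.21
```

```bash
python3 -m jog '[[[0,0,0],[0,0,-0.106],1],[[0,0,0],[0,0,-0.106],1],[[0,0,0],[0,0,-0.106],1],[[0,0,0],[0,0,-0.106],1],[[0,0,0],[0,0,-0.106],1],[[0,0,0],[0,0,-0.106],1]]'
python3 -m jog '[[[-1.55,-2.7,1],[0,0,0],1],[[-1.55,-2.7,1],[0,0,0],1],[[-1.55,-2.7,1],[0,0,0],1],[[-1.55,-2.7,1],[0,0,0],1],[[-1.55,-2.7,1],[0,0,0],1],[[-1.55,-2.7,1],[0,0,0],1],[[-1.55,-2.7,1],[0,0,0],1],[[-1.55,-2.7,1],[0,0,0],1],[[-1.55,-2.7,1],[0,0,0],1],[[-1.55,-2.7,1],[0,0,0],1],[[-1.55,-2.7,1],[0,0,0],1],[[-1.55,-2.7,1],[0,0,0],1]]'
python3 go.py 466 284 60 196.7
python3 - <<'E'
from h import *
a=grab_frame("top")["pixels"][190:280,80:180]; b=grab_frame("scene")["pixels"][110:210,120:240]
o=np.zeros((540,800,3),np.uint8); a=cv2.resize(a,None,fx=4,fy=4,interpolation=2); b=cv2.resize(b,None,fx=3.3,fy=3.3,interpolation=2)
o[:a.shape[0],:400]=a; o[:b.shape[0],400:400+b.shape[1]]=b; cv2.imwrite("pics/over.png",np.clip(o*1.5,0,255).astype(np.uint8))
E
```

```text
time_s: 0.85
tool_pos: [0.1944, 0.5411, 0.2313]
tool_rot: [-3.142, -0.0, -2.845]
contact_force: [-0.4, 0.3, 0.1]
opening: 0.998
gripper_force: 0.0
time_s: 1.85
tool_pos: [0.4666, 0.283, 0.1109]
tool_rot: [3.142, 0.0, -2.851]
contact_force: [0.7, 1.3, 0.6]
opening: 1.003
gripper_force: 0.0
turn [ 0.  0. -0.] shift cm [0.03 0.12 5.09] pos [466.6 283.  110.9] F [0.7 1.3 0.6] op 1.003 t 1.85 j6 -1.54
```

View pics/over.png

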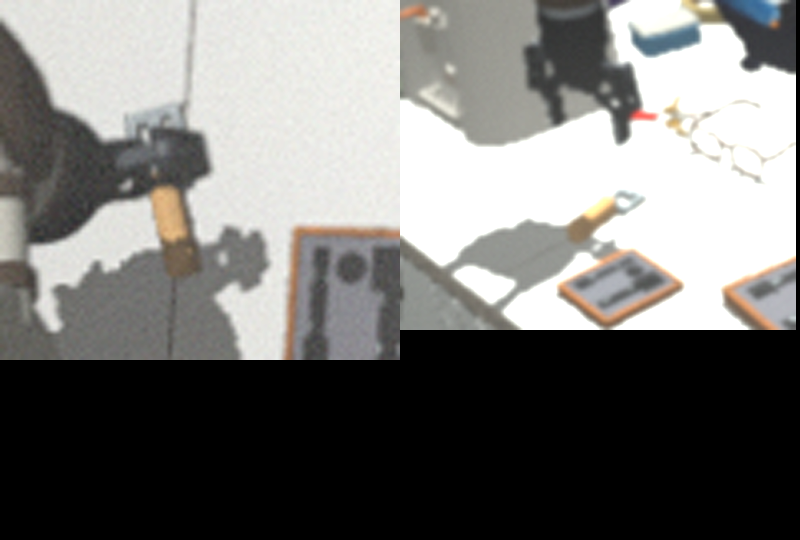

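The gripper straddles the opener's handle, with the hoop beyond it at (155,120) in the left crop and the handle's near end at (180,270). Descending and gripping.

```bash
python3 -m jog '[[[0,0.1,2],[0,0,0],1],[[0,0,2],[0,0,0],1],[[0,0,2],[0,0,0],1],[[0,0,1.5],[0,0,0],1],[[0,0,1.3],[0,0,0],1],[[0,0,1.2],[0,0,0],1],[[0,0,0],[0,0,0],1],[[0,0,0],[0,0,0],0]]'
python3 -m jog '[[[0,0,0],[0,0,0],-1],[[0,0,0],[0,0,0],-1],[[0,0,0],[0,0,0],-1],[[0,0,0],[0,0,0],-1],[[0,0,0],[0,0,0],-1],[[0,0,0],[0,0,0],-1],[[0,0,0],[0,0,0],-1],[[0,0,0],[0,0,0],-1]]'
python3 go.py 532 -54.2 200 172.9
```

```text
time_s: 2.62
tool_pos: [0.4647, 0.2854, 0.0111]
tool_rot: [3.142, -0.001, -2.85]
contact_force: [0.8, -0.4, 0.0]
opening: 0.881
gripper_force: 0.0
time_s: 3.28
tool_pos: [0.466, 0.2854, 0.0122]
tool_rot: [3.142, 0.002, -2.85]
contact_force: [-0.5, -0.1, 6.1]
opening: 0.213
gripper_force: 60.6
turn [0.    0.002 0.415] shift cm [-10.74 -32.88 -18.78] pos [466.  285.4  12.2] F [-0.5 -0.1  6.1] op 0.213 t 3.2833 j6 -1.53
```

```bash
python3 -m jog '[[[0,0,-0.5],[0,0,0],-1],[[0,0,-1.5],[0,0,0],-1],[[0,0,-2.5],[0,0,0],-1],[[0,0,-2.5],[0,0,0],-1],[[0,0,-2.5],[0,0,0],-1],[[0,0,0],[0,0,0.104],-1],[[0,0,0],[0,0,0.104],-1],[[0,0,0],[0,0,0.104],-1],[[0,0,0],[0,0,0.103],-1],[[0,0,0],[0,0,0],-1]]'
python3 go.py 524 -53.2 75 172.9
```

```text
time_s: 4.12
tool_pos: [0.4647, 0.285, 0.106]
tool_rot: [-3.141, -0.001, 3.015]
contact_force: [0.5, -0.6, -0.8]
opening: 0.213
gripper_force: 59.9
turn [-0.    -0.001 -0.002] shift cm [-10.06 -32.83   3.1 ] pos [464.7 285.  106. ] F [ 0.5 -0.6 -0.8] op 0.213 t 4.1167 j6 -1.12
```

```bash
python3 -m jog '[[[-0.9,-3,0],[0,0,0],-1],[[-0.9,-3,0],[0,0,0],-1],[[-0.9,-3,0],[0,0,0],-1],[[-0.9,-3,0],[0,0,0],-1],[[-0.9,-3,0],[0,0,0],-1],[[-0.9,-3,0],[0,0,0],-1],[[-0.9,-3,0],[0,0,0],-1],[[-0.9,-3,0.5],[0,0,0],-1],[[-0.9,-3,0.6],[0,0,0],-1],[[-0.9,-3,1],[0,0,0],-1],[[-1.06,-2.83,1],[0,0,0],-1],[[0,0,0],[0,0,0],-1]]'
python3 go.py 524 -53.2 75 172.9
python3 - <<'E'
from h import *
a=grab_frame("top")["pixels"][175:265,190:290]; np.save("a.npy",a);b=grab_frame("scene")["pixels"][150:230,190:300]
o=np.zeros((360,800,3),np.uint8); a=cv2.resize(a,None,fx=4,fy=4,interpolation=2); b=cv2.resize(b,None,fx=3.6,fy=3.6,interpolation=2)
o[:a.shape[0],:400]=a; o[:b.shape[0],400:400+b.shape[1]]=b; cv2.imwrite("pics/held1.png",np.clip(o*1.5,0,255).astype(np.uint8))
E
```

```text
time_s: 5.12
tool_pos: [0.5244, -0.0575, 0.0738]
tool_rot: [-3.14, -0.001, 3.016]
contact_force: [-0.8, 0.8, -1.1]
opening: 0.209
gripper_force: 59.8
turn [-0.001 -0.001 -0.001] shift cm [ 0.09  0.42 -0.12] pos [524.4 -57.5  73.8] F [-0.8  0.8 -1.1] op 0.209 t 5.1167 j6 -1.78
```

View pics/held1.png

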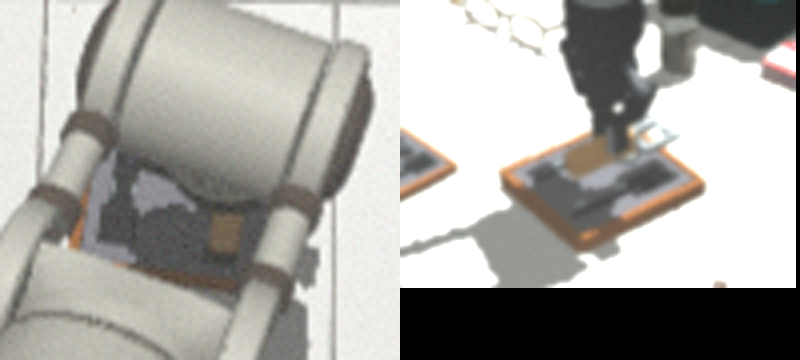

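The held opener shows in the top crop as the handle's near end at (226,235); the arm hides the rest. In the scene crop its hoop (655,135) points toward tray +x, as it should. I'll let the arm settle and measure the visible handle end.

```bash
python3 -m jog '[[[0,0,0],[0,0,0],-1],[[0,0,0],[0,0,0],-1]]'
cat > held.py <<'E'
from meas import *
import sys
# pixel mask -> tray frame mm
TC=np.array([535.3,-24.5]); a=np.radians(-7.1); U=np.array([np.cos(a),np.sin(a)]); V_=np.array([-np.sin(a),np.cos(a)])
def intray(p): d=p*1000-TC; return np.c_[d@U,d@V_]
def avg(n,N=4):
    fs=[grab_frame(n) for _ in range(N)]; return fs[0],np.mean([g["pixels"] for g in fs],0).astype(np.uint8)
E
python3 - <<'E'
from held import *
k=6; f,im=avg("top"); im=cv2.resize(im,None,fx=k,fy=k,interpolation=2);H,S,V=cv2.split(cv2.cvtColor(im,cv2.COLOR_BGR2HSV))
s=state(); zt=s["tool_pos"][2]+.012
m=comp((S>70)&(H<25)&(V>60),k,(246,233)); c=max(cv2.findContours(m,0,1)[0],key=cv2.contourArea).reshape(-1,2)
print(cv2.boundingRect(c),zt,s["tool_pos"],S[233*k,246*k],V[233*k,246*k])
q=intray(ray(f,(c+.5)/k-.5,zt)); print("tray x",q[:,0].min(),q[:,0].max(),"y",q[:,1].min(),q[:,1].max())
for x in range(int(q[:,0].min())+2,int(q[:,0].max()),4):
    w=q[abs(q[:,0]-x)<1.5]; print(x,w[:,1].min().round(1),w[:,1].max().round(1))
t=intray(np.array(s["tool_pos"])[None,:2]);print("tcp in tray",t)
E
```

```text
time_s: 5.38
tool_pos: [0.5244, -0.052, 0.0755]
tool_rot: [3.141, 0.0, 3.02]
contact_force: [-0.4, 1.0, -1.3]
opening: 0.217
gripper_force: 59.8
(1443, 1374, 43, 50) 0.08757949296933625 [ 0.5246329  -0.05226621  0.07557949] 74 76
tray x -55.997968718030435 -34.056362283915085 y -36.280241006216286 -19.349139298294862
-53 -36.3 -19.5
-49 -34.7 -19.3
-45 -35.3 -21.2
-41 -35.7 -20.4
-37 -35.3 -20.4
tcp in tray [[ -7.15336043 -28.87176627]]
```

Run:
```python
from held import *
f,im=avg("top"); zt=state()["tool_pos"][2]+.012
def samp(x,y): # tray mm -> image R-B
    w=(TC+x*U+y*V_)/1000; p=proj(f,[[w[0],w[1],zt]])[0]
    d=cv2.getRectSubPix(im.astype(np.float32),(1,1),(float(p[0]),float(p[1])))[0,0]; return d
xs=range(-68,-36,2)
for x in xs: m=np.mean([samp(x,y) for y in np.arange(-33,-24.5,1)],0); print(x,"R-B",round(m[2]-m[0],1),"V",m.max().round(1))
print("lateral")
for y in range(-46,-12,2): m=np.mean([samp(x,y) for x in np.arange(-52,-38,1)],0); print(y,round(m[2]-m[0],1))
```

```text
-68 R-B 1.0 V 56.6
-66 R-B 0.6 V 54.6
-64 R-B 0.2 V 48.4
-62 R-B 1.3 V 46.1
-60 R-B 2.7 V 46.4
-58 R-B 7.5 V 53.2
-56 R-B 16.6 V 66.6
-54 R-B 20.1 V 73.3
-52 R-B 22.1 V 75.9
-50 R-B 23.0 V 76.0
-48 R-B 22.8 V 76.1
-46 R-B 22.2 V 76.5
-44 R-B 22.3 V 76.2
-42 R-B 22.6 V 76.5
-40 R-B 22.7 V 76.8
-38 R-B 22.3 V 77.2
lateral
-46 -0.2
-44 -0.2
-42 0.4
-40 3.4
-38 11.3
-36 18.4
-34 21.4
-32 22.1
-30 22.7
-28 23.1
-26 22.7
-24 22.3
-22 21.6
-20 16.8
-18 7.5
-16 1.1
-14 0.3
```

```bash
python3 -m jog '[[[0.11,-0.12,1],[0,0,0],-1],[[0,0,1],[0,0,0],-1],[[0,0,1],[0,0,0],-1],[[0,0,1],[0,0,0],-1],[[0,0,0.2],[0,0,0],-1],[[0,0,0],[0,0,0],-1]]'
python3 -m jog '[[[0,0,0.2],[0,0,0],-1],[[0,0,0.2],[0,0,0],-1],[[0,0,0.1],[0,0,0],-1],[[0,0,0],[0,0,0],-1]]'; python3 go.py 524 -53 25 172.9;python3 -m jog '[[[0,0,0.2],[0,0,0],-1],[[0,0,0.1],[0,0,0],-1],[[0,0,0],[0,0,0],-1]]'; python3 go.py 524 -53 25 172.9
```

```text
time_s: 6.28
tool_pos: [0.5221, -0.0537, 0.0316]
tool_rot: [3.141, -0.003, 3.018]
contact_force: [-0.8, 0.2, -1.3]
opening: 0.213
gripper_force: 59.8
time_s: 6.62
tool_pos: [0.5234, -0.0542, 0.0284]
tool_rot: [-3.142, 0.0, 3.018]
contact_force: [0.8, -1.2, -0.7]
opening: 0.212
gripper_force: 59.8
turn [-0.  0.  0.] shift cm [-0.04  0.12  0.34] pos [523.4 -54.2  28.4] F [ 0.8 -1.2 -0.7] op 0.212 t 6.6167 j6 -1.78
time_s: 6.87
tool_pos: [0.5233, -0.0542, 0.0252]
tool_rot: [-3.141, 0.0, 3.018]
contact_force: [-0.5, -0.4, 0.7]
opening: 0.212
gripper_force: 59.9
turn [-0.  0.  0.] shift cm [-0.05  0.13  0.02] pos [523.3 -54.2  25.2] F [-0.5 -0.4  0.7] op 0.212 t 6.8667 j6 -1.78
```

```bash
python3 -m jog '[[[0,0,0.1],[0,0,0],-1],[[0,0,0.1],[0,0,0],-1],[[0,0,0],[0,0,0],-1]]'; python3 go.py 524 -53 25 172.9
```

```text
time_s: 7.12
tool_pos: [0.5239, -0.0544, 0.0242]
tool_rot: [-3.141, 0.001, 3.018]
contact_force: [-1.8, 0.6, 5.5]
opening: 0.215
gripper_force: 60.7
turn [-0.     0.001  0.   ] shift cm [ 0.01  0.14 -0.08] pos [523.9 -54.4  24.2] F [-1.8  0.6  5.5] op 0.215 t 7.1167 j6 -1.78
```

```bash
python3 -m jog '[[[0,0,0],[0,0,0],-0.2],[[0,0,0],[0,0,0],-0.2],[[0,0,0],[0,0,0],-0.2],[[0,0,-1],[0,0,0],-0.2],[[0,0,-1.5],[0,0,0],-0.2],[[0,0,-1.5],[0,0,0],-1],[[0.7,0,0],[0,0,0],-1],[[0,0,0],[0,0,0],-1],[[0,0,0],[0,0,0],-1],[[0,0,0],[0,0,0],-1]]'; python3 go.py 516 -53.5 40 172.9
```

```text
time_s: 7.95
tool_pos: [0.5154, -0.053, 0.0624]
tool_rot: [3.141, -0.002, 3.018]
contact_force: [-0.5, 0.2, 0.5]
opening: 0.0
gripper_force: 0.0
turn [ 0.    -0.002  0.   ] shift cm [-0.06 -0.04  2.24] pos [515.4 -53.   62.4] F [-0.5  0.2  0.5] op 0.0 t 7.95 j6 -1.78
```

```bash
python3 -m jog '[[[0,0,1],[0,0,0],-1],[[0,0,1],[0,0,0],-1],[[0,0,0.3],[0,0,0],-1],[[0,0,0.2],[0,0,0],-1],[[0,0,0.2],[0,0,0],-1],[[0,0,0],[0,0,0],-1]]'; python3 go.py 516 -53.5 30 172.9
```

```text
time_s: 8.45
tool_pos: [0.5151, -0.0529, 0.0359]
tool_rot: [3.141, -0.004, 3.018]
contact_force: [-2.4, 0.5, 2.9]
opening: 0.002
gripper_force: 1.5
turn [ 0.001 -0.004  0.   ] shift cm [-0.09 -0.05  0.59] pos [515.1 -52.9  35.9] F [-2.4  0.5  2.9] op 0.002 t 8.45 j6 -1.78
```

Contact at the expected 36 mm. Pressing on.

```bash
python3 -m jog '[[[0,0,0.2],[0,0,0],-1],[[0,0,0.2],[0,0,0],-1],[[0,0,0.2],[0,0,0],-1],[[0,0,0],[0,0,0],-1]]'; python3 -m jog '[[[0,0,0.2],[0,0,0],-1],[[0,0,0.1],[0,0,0],-1],[[0,0,0],[0,0,0],-1]]'
```

```text
time_s: 8.78
tool_pos: [0.5149, -0.0529, 0.0316]
tool_rot: [3.141, -0.005, 3.019]
contact_force: [-13.2, 1.1, 21.3]
opening: 0.001
gripper_force: 11.2
time_s: 9.03
tool_pos: [0.5151, -0.0529, 0.0312]
tool_rot: [3.141, -0.006, 3.019]
contact_force: [-23.3, 5.0, 45.1]
opening: -0.003
gripper_force: 22.7
```

```bash
python3 -m jog '[[[0,0,-1],[0,0,0],-1],[[0,0,-4],[0,0,0],-1],[[0,0,-4],[0,0,0],-1],[[0,-4,-4],[0,0,0],-1],[[0,-4,0],[0,0,0],-1],[[0,-4,0],[0,0,0],-1],[[0,-4,0],[0,0,0],-1],[[0,-4,0],[0,0,0],-1],[[0,0,0],[0,0,0],-1]]'
python3 go.py 454 -257 100 36.2
python3 - <<'E'
from h import *
a=grab_frame("top")["pixels"][175:265,195:285]; b=grab_frame("scene")["pixels"][175:225,205:285]
o=np.zeros((400,800,3),np.uint8); a=cv2.resize(a,None,fx=4.2,fy=4.2,interpolation=2); b=cv2.resize(b,None,fx=5,fy=5,interpolation=2)
o[:a.shape[0],:a.shape[1]]=a; o[:b.shape[0],400:400+b.shape[1]]=b; cv2.imwrite("pics/seat1.png",np.clip(o*1.5,0,255).astype(np.uint8))
E
```

```text
time_s: 9.78
tool_pos: [0.4922, -0.248, 0.1471]
tool_rot: [-3.138, 0.001, 3.012]
contact_force: [0.3, -0.3, 0.4]
opening: -0.001
gripper_force: 0.0
turn [-0.     0.005  2.38 ] shift cm [-3.61 -1.53  4.71] pos [ 492.2 -248.   147.1] F [ 0.3 -0.3  0.4] op -0.001 t 9.7833 j6 -2.12
```

View pics/seat1.png

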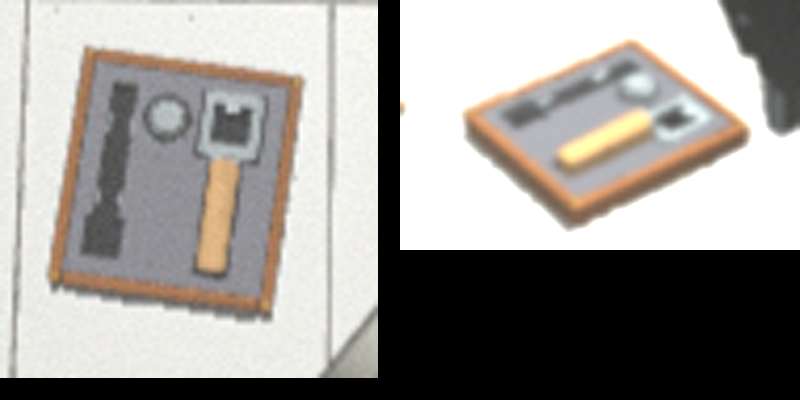

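The top crop shows the opener in its cutout, with the hoop at (235,122), the handle's end at (210,270) and an even gap around it. The stopper (167,118) is untouched. On to the corkscrew.

```bash
python3 -m jog '[[[0,0,0],[0,0,0.119],0.3],[[0,0,0],[0,0,0.119],0.3],[[0,0,0],[0,0,0.119],0.3],[[0,0,0],[0,0,0.119],0.3],[[0,0,0],[0,0,0.119],0.3],[[0,0,0],[0,0,0.119],0.3],[[0,0,0],[0,0,0.119],0.3],[[0,0,0],[0,0,0.119],0.3],[[0,0,0],[0,0,0.119],0.3],[[0,0,0],[0,0,0.119],0.3],[[0,0,0],[0,0,0.119],0.3],[[0,0,0],[0,0,0.119],0.3]]' >/dev/null
python3 -m jog '[[[0,0,0],[0,0,0.119],0.3],[[0,0,0],[0,0,0.119],0.3],[[0,0,0],[0,0,0.119],0.3],[[0,0,0],[0,0,0.119],0.3],[[0,0,0],[0,0,0.119],0.3],[[0,0,0],[0,0,0.119],0.3],[[0,0,0],[0,0,0.119],0.3],[[0,0,0],[0,0,0.119],0.3],[[0,0,0],[0,0,0],0.3]]'
python3 go.py 449 -259 11 36.2
python3 - <<'E'
from held import *
im=np.load("top0.npy"); f=grab_frame("top"); zt=.024; c=np.array([453,-256.5]); a=np.radians(216.2);U=np.array([np.cos(a),np.sin(a)]); V_=np.array([-np.sin(a),np.cos(a)])
def samp(x,y):
    w=(c+x*U+y*V_)/1000; p=proj(f,[[w[0],w[1],zt]])[0]
    return cv2.getRectSubPix(im.astype(np.float32),(1,1),(float(p[0]),float(p[1])))[0,0]
L=lambda xs,y:np.array([[y,*np.mean([samp(x,y) for x in xs],0).round()] for y in y]) if 0 else None
print("lat brown");print([(y,int(np.mean([samp(x,y)[2]-samp(x,y)[0] for x in range(-45,25,3)])),int(np.mean([samp(x,y)[2] for x in range(-45,25,3)]))) for y in range(-16,17,2)])
print("long");print([(x,*np.mean([samp(x,y) for y in(-3,0,3)],0).astype(int)[[0,2]]) for x in range(-66,70,3)])
E
```

```text
time_s: 11.63
tool_pos: [0.4932, -0.2394, 0.1464]
tool_rot: [-3.14, -0.0, 0.637]
contact_force: [0.0, 0.4, 0.3]
opening: 0.647
gripper_force: 0.0
turn [-0.001 -0.     0.005] shift cm [-4.72 -1.03 13.54] pos [ 493.2 -239.4  146.4] F [0.  0.4 0.3] op 0.647 t 11.6333 j6 0.26
lat brown
[(-16, 2, 153), (-14, 2, 146), (-12, 1, 125), (-10, 1, 97), (-8, 1, 78), (-6, 3, 68), (-4, 7, 65), (-2, 13, 70), (0, 14, 80), (2, 9, 93), (4, 6, 98), (6, 8, 92), (8, 12, 90), (10, 9, 108), (12, 5, 134), (14, 3, 149), (16, 2, 153)]
long
[(-66, np.int64(152), np.int64(155)), (-63, np.int64(152), np.int64(155)), (-60, np.int64(149), np.int64(153)), (-57, np.int64(117), np.int64(122)), (-54, np.int64(77), np.int64(89)), (-51, np.int64(78), np.int64(88)), (-48, np.int64(72), np.int64(84)), (-45, np.int64(74), np.int64(84)), (-42, np.int64(78), np.int64(86)), (-39, np.int64(82), np.int64(89)), (-36, np.int64(79), np.int64(88)), (-33, np.int64(76), np.int64(85)), (-30, np.int64(70), np.int64(81)), (-27, np.int64(73), np.int64(83)), (-24, np.int64(76), np.int64(86)), (-21, np.int64(76), np.int64(87)), (-18, np.int
[... 329 characters left out ...]
2, np.int64(68), np.int64(79)), (15, np.int64(66), np.int64(77)), (18, np.int64(63), np.int64(74)), (21, np.int64(61), np.int64(73)), (24, np.int64(64), np.int64(75)), (27, np.int64(63), np.int64(75)), (30, np.int64(63), np.int64(74)), (33, np.int64(89), np.int64(90)), (36, np.int64(113), np.int64(108)), (39, np.int64(116), np.int64(110)), (42, np.int64(115), np.int64(109)), (45, np.int64(113), np.int64(108)), (48, np.int64(111), np.int64(106)), (51, np.int64(109), np.int64(104)), (54, np.int64(100), np.int64(97)), (57, np.int64(123), np.int64(125)), (60, np.int64(146), np.int64(149)), (63, np.int64(148), np.int64(151)), (66, np.int64(148), np.int64(150)), (69, np.int64(148), np.int64(151))]
```

```bash
python3 go.py 451 -262.3 11.5 36.2
```

```text
turn [-0.001 -0.     0.01 ] shift cm [-4.74 -0.66 13.49] pos [ 493.2 -239.6  146.4] F [-1.1 -0.1 -0.5] op 0.653 t 11.6833 j6 0.26
```

```bash
python3 -m jog '[[[-1.6,-0.22,1],[0,0,0.008],0.3],[[-1.6,-0.22,1.5],[0,0,0],0.3],[[-1.54,-0.22,2],[0,0,0],0.3],[[0,0,2],[0,0,0],0.3],[[0,0,2],[0,0,0],0.3],[[0,0,2],[0,0,0],0.3],[[0,0,1.5],[0,0,0],0.3],[[0,0,1.2],[0,0,0],0.3],[[0,0,0.1],[0,0,0],0.3],[[0,0,0],[0,0,0],0.3]]'
python3 go.py 451 -262.3 11.5 36.2
python3 -m jog '[[[0,0,0],[0,0,0],-1],[[0,0,0],[0,0,0],-1],[[0,0,0],[0,0,0],-1],[[0,0,0],[0,0,0],-1],[[0,0,0],[0,0,0],-1],[[0,0,0],[0,0,0],-1],[[0,0,0],[0,0,0],-1],[[0,0,0],[0,0,0],-1]]'
```

```text
time_s: 12.52
tool_pos: [0.4507, -0.2632, 0.0133]
tool_rot: [-3.14, 0.0, 0.632]
contact_force: [0.1, 0.4, -0.1]
opening: 0.648
gripper_force: 0.0
turn [-0.001  0.     0.   ] shift cm [ 0.08 -0.06  0.18] pos [ 450.7 -263.2   13.3] F [ 0.1  0.4 -0.1] op 0.648 t 12.5167 j6 0.18
time_s: 13.18
tool_pos: [0.4517, -0.2648, 0.0151]
tool_rot: [3.139, -0.001, 0.63]
contact_force: [-0.8, 1.0, 5.8]
opening: 0.143
gripper_force: 59.5
```

```bash
python3 -m jog '[[[0,0,-0.5],[0,0,0],-1],[[0,0,-1.5],[0,0,0],-1],[[0,0,-2.5],[0,0,0],-1],[[0,0,-2.5],[0,0,0],-1],[[0,0,-2.5],[0,0,0],-1],[[0,0,0],[0,0,0.108],-1],[[0,0,0],[0,0,0.108],-1],[[0,0,0],[0,0,0.108],-1],[[0,0,0],[0,0,0.108],-1],[[0,0,0],[0,0,0.108],-1],[[0,0,0],[0,0,0.108],-1],[[0,0,0],[0,0,0.106],-1]]'
python3 go.py 536.3 18.1 80 -7.1
```

```text
time_s: 14.18
tool_pos: [0.4505, -0.2637, 0.1087]
tool_rot: [-3.141, 0.001, -0.13]
contact_force: [0.1, 0.3, -0.3]
opening: 0.14
gripper_force: 58.7
turn [-0.     0.001 -0.006] shift cm [  5.03 -29.02   2.87] pos [ 450.5 -263.7  108.7] F [ 0.1  0.3 -0.3] op 0.14 t 14.1833 j6 0.94
```

```bash
python3 -m jog '[[[0.5,-2.9,0],[0,0,-0.006],-1],[[0.5,-2.9,0],[0,0,0],-1],[[0.5,-2.9,0],[0,0,0],-1],[[0.5,-2.9,0],[0,0,0],-1],[[0.5,-2.9,0],[0,0,0],-1],[[0.5,-2.9,0],[0,0,0],-1],[[0.5,-2.9,0],[0,0,0],-1],[[0.5,-2.9,0.8],[0,0,0],-1],[[0.5,-2.9,1],[0,0,0],-1],[[0.5,-2.9,1],[0,0,0],-1],[[0,0,0],[0,0,0],-1],[[0,0,0],[0,0,0],-1]]'
python3 go.py 536.3 18.1 80 -7.1
python3 - <<'E'
from held import *
f,im=avg("top"); s=state(); zt=s["tool_pos"][2]+.009; print("tcp in tray",intray(np.array(s["tool_pos"])[None,:2]))
def samp(x,y):
    w=(TC+x*U+y*V_)/1000; p=proj(f,[[w[0],w[1],zt]])[0]
    return cv2.getRectSubPix(im.astype(np.float32),(1,1),(float(p[0]),float(p[1])))[0,0]
print("long",[(x,*np.mean([samp(x,y) for y in(38,40,42,44,46)],0).astype(int)[[0,2]].tolist()) for x in range(-70,-10,2)])
print("lat",[(y,*np.mean([samp(x,y) for x in range(-50,-36,2)],0).astype(int)[[0,2]].tolist()) for y in range(20,64,2)])
a=cv2.resize(im[175:265,190:290],None,fx=4,fy=4,interpolation=2);b=cv2.resize(grab_frame("scene")["pixels"][150:230,190:300],None,fx=3.6,fy=3.6,interpolation=2)
o=np.zeros((360,800,3),np.uint8); o[:a.shape[0],:400]=a; o[:b.shape[0],400:400+b.shape[1]]=b; cv2.imwrite("pics/held2.png",np.clip(o*1.7,0,255).astype(np.uint8))
E
```

```text
time_s: 15.18
tool_pos: [0.534, 0.0195, 0.0799]
tool_rot: [3.142, 0.002, -0.115]
contact_force: [-0.9, -1.0, -0.2]
opening: 0.141
gripper_force: 58.7
turn [0.    0.002 0.009] shift cm [ 0.24  0.11 -0.01] pos [534.   19.5  79.9] F [-0.9 -1.  -0.2] op 0.141 t 15.1833 j6 1.5
tcp in tray [[-5.38299751 41.19770275]]
long [(-70, 97, 102), (-68, 89, 95), (-66, 78, 84), (-64, 64, 72), (-62, 56, 65), (-60, 53, 63), (-58, 53, 63), (-56, 56, 64), (-54, 67, 72), (-52, 76, 80), (-50, 82, 86), (-48, 84, 87), (-46, 83, 86), (-44, 81, 83), (-42, 80, 83), (-40, 79, 82), (-38, 77, 80), (-36, 74, 77), (-34, 67, 72), (-32, 62, 68), (-30, 60, 65), (-28, 57, 61), (-26, 56, 59), (-24, 55, 58), (-22, 54, 58), (-20, 55, 59), (-18, 56, 61), (-16, 56, 61), (-14, 55, 61), (-12, 57, 62)]
lat [(20, 107, 114), (22, 114, 121), (24, 118, 126), (26, 121, 129), (28, 123, 131), (30, 123, 131), (32, 120, 128), (34, 117, 126), (36, 113, 122), (38, 106, 113), (40, 93, 98), (42, 76, 78), (44, 66, 66), (46, 64, 63), (48, 63, 62), (50, 62, 62), (52, 60, 59), (54, 54, 56), (56, 49, 58), (58, 46, 62), (60, 45, 64), (62, 48, 65)]
```

View pics/held2.png

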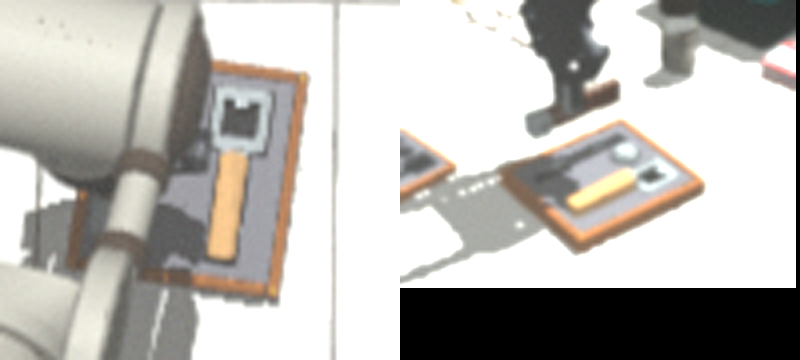

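The held corkscrew's steel end points toward tray -x (scene crop (540,120)), which is right. The arm hides it from the top camera, so I'll check its lengthwise position in the scene view.

```bash
python3 -m jog '[[[0,0,0],[0,0,0.008],-1],[[0,0,0],[0,0,0],-1]]'
python3 - <<'E'
from held import *
f,im=avg("scene",6); s=state(); zt=s["tool_pos"][2]+.009; t=intray(np.array(s["tool_pos"])[None,:2])[0]; print("tcp in tray",t)
def samp(x,y,z):
    w=(TC+x*U+y*V_)/1000; p=proj(f,[[w[0],w[1],z]])[0]
    return cv2.getRectSubPix(im.astype(np.float32),(1,1),(float(p[0]),float(p[1])))[0,0].astype(int).tolist()
print("top line");print([(x,*samp(x,t[1],zt)) for x in range(-72,60,3)])
print("tray edge -x at y=0");print([(x,*samp(x,20,.02)) for x in range(-90,-66,2)])
print("seated handle end");print([(x,*samp(x,-29.6,.03)) for x in range(-68,-48,2)])
print("handle lateral y");print([(y,*samp(-45,y,.03)) for y in range(-48,-10,2)])
E
```

```text
time_s: 15.6
tool_pos: [0.535, 0.0174, 0.0811]
tool_rot: [3.141, -0.001, -0.128]
contact_force: [-0.4, -0.1, -0.5]
opening: 0.14
gripper_force: 58.7
tcp in tray [-5.69437347 42.1186413 ]
top line
[(-72, 222, 226, 225), (-69, 222, 227, 225), (-66, 220, 225, 223), (-63, 213, 218, 215), (-60, 195, 200, 197), (-57, 150, 154, 151), (-54, 117, 119, 116), (-51, 101, 102, 99), (-48, 96, 99, 96), (-45, 92, 94, 91), (-42, 95, 98, 95), (-39, 99, 102, 99), (-36, 101, 104, 102), (-33, 107, 110, 110), (-30, 109, 114, 114), (-27, 105, 110, 111), (-24, 96, 100, 103), (-21, 81, 85, 88), (-18, 64, 67, 71), (-15, 58, 61, 64), (-12, 58, 60, 61), (-9, 65, 66, 65), (-6, 66, 67, 65), (-3, 62, 62, 61), (0, 52, 53, 52), (3, 47, 49, 49), (6, 46, 47, 48), (9, 47, 49, 49), (12, 54, 56, 59), (15, 67, 72, 77), (18, 84, 91, 101), (21, 101, 109, 120), (24, 107, 116, 127), (27, 109, 118, 128), (30, 109, 118, 128), (33, 112, 121, 131), (36, 113, 122, 133), (39, 112, 122, 133), (42, 111, 121, 133), (45, 109, 119, 132), (48, 110, 120, 131), (51, 126, 135, 144), (54, 151, 159, 164), (57, 185, 192, 192)]
tray edge -x at 
[... 164 characters left out ...]
0, 61, 74), (-72, 51, 61, 74), (-70, 53, 61, 72), (-68, 55, 61, 69)]
seated handle end
[(-68, 84, 84, 86), (-66, 76, 76, 76), (-64, 70, 72, 73), (-62, 66, 70, 74), (-60, 68, 79, 88), (-58, 72, 91, 106), (-56, 80, 109, 131), (-54, 90, 130, 159), (-52, 97, 141, 173), (-50, 100, 146, 180)]
handle lateral y
[(-48, 75, 102, 124), (-46, 81, 114, 141), (-44, 88, 128, 159), (-42, 95, 142, 177), (-40, 102, 153, 190), (-38, 109, 162, 202), (-36, 113, 169, 210), (-34, 113, 168, 208), (-32, 110, 164, 204), (-30, 107, 159, 197), (-28, 100, 144, 178), (-26, 91, 125, 152), (-24, 81, 105, 125), (-22, 73, 88, 100), (-20, 68, 77, 85), (-18, 65, 70, 74), (-16, 64, 66, 68), (-14, 63, 64, 64), (-12, 63, 64, 64)]
```

```bash
python3 -m jog '[[[0.1,0.02,1],[0,0,-0.004],-1],[[0,0,1],[0,0,0],-1],[[0,0,1],[0,0,0],-1],[[0,0,1],[0,0,0],-1],[[0,0,0.5],[0,0,0],-1],[[0,0,0],[0,0,0],-1],[[0,0,0],[0,0,0],-1]]'
python3 -m jog '[[[0,0,0.2],[0,0,0],-1],[[0,0,0.1],[0,0,0],-1],[[0,0,0],[0,0,0],-1]]'
python3 -m jog '[[[0,0,0.2],[0,0,0],-1],[[0,0,0.1],[0,0,0],-1],[[0,0,0],[0,0,0],-1]]'
python3 go.py 536.3 18.1 80 -7.1
```

```text
time_s: 16.48
tool_pos: [0.5355, 0.0178, 0.0352]
tool_rot: [-3.142, 0.001, -0.122]
contact_force: [0.9, 0.2, -1.0]
opening: 0.138
gripper_force: 58.7
time_s: 16.73
tool_pos: [0.5361, 0.0177, 0.033]
tool_rot: [3.142, -0.001, -0.122]
contact_force: [-0.5, 0.8, -1.6]
opening: 0.141
gripper_force: 58.7
time_s: 16.98
tool_pos: [0.5361, 0.0176, 0.03]
tool_rot: [3.141, -0.001, -0.122]
contact_force: [-0.3, -0.4, 1.8]
opening: 0.141
gripper_force: 59.1
turn [ 0.    -0.001  0.002] shift cm [ 0.01 -0.06 -5.  ] pos [536.1  17.6  30. ] F [-0.3 -0.4  1.8] op 0.141 t 16.9833 j6 1.5
```

```bash
python3 -m jog '[[[0,0,0.1],[0,0,0],-1],[[0,0,0.1],[0,0,0],-1],[[0,0,0],[0,0,0],-1]]'
python3 -m jog '[[[0,0,0.1],[0,0,0],-1],[[0,0,0],[0,0,0],-1],[[0,0,0],[0,0,0],-1]]'
```

```text
time_s: 17.23
tool_pos: [0.5364, 0.017, 0.028]
tool_rot: [3.14, -0.001, -0.122]
contact_force: [-0.7, -3.9, 1.3]
opening: 0.136
gripper_force: 59.0
time_s: 17.48
tool_pos: [0.5365, 0.017, 0.0274]
tool_rot: [3.141, -0.002, -0.122]
contact_force: [-0.4, -4.7, 5.1]
opening: 0.141
gripper_force: 59.5
```

```bash
python3 -m jog '[[[0,0,0],[0,0,0],-0.3],[[0,0,0],[0,0,0],-0.3],[[0,0,0],[0,0,0],-0.3],[[0,0,-1],[0,0,0],-0.3],[[0,0,-1.5],[0,0,0],-0.3],[[0,0,-1.5],[0,0,0],-1],[[1.1,0,0],[0,0,0],-1],[[0,0,0],[0,0,0],-1],[[0,0,0],[0,0,0],-1],[[0,0,0],[0,0,0],-1]]'
python3 -m jog '[[[0,0,1],[0,0,0],-1],[[0,0,1],[0,0,0],-1],[[0,0,0.6],[0,0,0],-1],[[0,0,0.2],[0,0,0],-1],[[0,0,0],[0,0,0],-1],[[0,0,0],[0,0,0],-1]]'; python3 go.py 546 18 30 -7.1
```

```text
time_s: 18.32
tool_pos: [0.5458, 0.0167, 0.0662]
tool_rot: [-3.141, 0.002, -0.122]
contact_force: [0.5, -0.2, -0.6]
opening: 0.001
gripper_force: 0.0
time_s: 18.82
tool_pos: [0.5466, 0.0164, 0.0384]
tool_rot: [-3.141, 0.0, -0.122]
contact_force: [0.6, -1.0, 0.6]
opening: -0.002
gripper_force: 0.0
turn [-0.     0.     0.002] shift cm [-0.08 -0.15  0.84] pos [546.6  16.4  38.4] F [ 0.6 -1.   0.6] op -0.002 t 18.8167 j6 1.5
```

```bash
python3 -m jog '[[[0,0,0.2],[0,0,0],-1],[[0,0,0.2],[0,0,0],-1],[[0,0,0],[0,0,0],-1],[[0,0,0],[0,0,0],-1]]';python3 -m jog '[[[0,0,0.2],[0,0,0],-1],[[0,0,0.2],[0,0,0],-1],[[0,0,0],[0,0,0],-1]]'; python3 -m jog '[[[0,0,0.1],[0,0,0],-1],[[0,0,0.1],[0,0,0],-1],[[0,0,0],[0,0,0],-1]]'
```

```text
time_s: 19.15
tool_pos: [0.5475, 0.0163, 0.0359]
tool_rot: [3.142, -0.001, -0.122]
contact_force: [-2.3, 0.0, 5.2]
opening: 0.003
gripper_force: 3.1
time_s: 19.4
tool_pos: [0.5475, 0.0164, 0.0329]
tool_rot: [3.141, -0.001, -0.122]
contact_force: [-5.6, 0.9, 13.0]
opening: 0.004
gripper_force: 6.8
time_s: 19.65
tool_pos: [0.5475, 0.0164, 0.0307]
tool_rot: [3.141, -0.001, -0.122]
contact_force: [-4.8, 0.8, 11.1]
opening: 0.002
gripper_force: 5.6
```

```bash
python3 -m jog '[[[0,0,0.1],[0,0,0],-1],[[0,0,0.1],[0,0,0],-1],[[0,0,0.1],[0,0,0],-1],[[0,0,0],[0,0,0],-1]]'; python3 -m jog '[[[0,0,-1],[0,0,0],-1],[[0,0,-2],[0,0,0],-1],[[0,0,0],[0,0,0],-1]]';  python3 go.py 496 -50.4 45 -7.1
```

```text
time_s: 19.98
tool_pos: [0.5476, 0.0163, 0.0299]
tool_rot: [3.141, 0.0, -0.122]
contact_force: [-14.6, 1.4, 31.6]
opening: -0.002
gripper_force: 15.5
time_s: 20.23
tool_pos: [0.5496, 0.0159, 0.0594]
tool_rot: [3.141, -0.007, -0.122]
contact_force: [1.4, 0.3, 1.1]
opening: 0.002
gripper_force: 0.0
turn [ 0.    -0.007  0.002] shift cm [-4.5   7.25  1.44] pos [549.6  15.9  59.4] F [1.4 0.3 1.1] op 0.002 t 20.2333 j6 1.5
```

Corkscrew home at 29.9 mm. The opener read 31.2 mm earlier, so I'll re-press it over each lip pair to be sure it is level.

```bash
python3 -m jog '[[[-1.5,2.4,0],[0,0.007,0],-1],[[-1.5,2.4,0],[0,0,0],-1],[[-1.5,2.4,0],[0,0,0],-1],[[0,0,1],[0,0,0],-1],[[0,0,1],[0,0,0],-1],[[0,0,0.5],[0,0,0],-1],[[0,0,0],[0,0,0],-1],[[0,0,0],[0,0,0],-1]]'; python3 go.py 496 -50 30 -7.1; python3 -m jog '[[[0,0,0.2],[0,0,0],-1],[[0,0,0.1],[0,0,0],-1],[[0,0,0.1],[0,0,0],-1],[[0,0,0.1],[0,0,0],-1],[[0,0,0],[0,0,0],-1]]'
```

```text
time_s: 20.9
tool_pos: [0.4932, -0.0493, 0.0305]
tool_rot: [3.141, -0.004, -0.12]
contact_force: [-5.5, -2.7, 10.0]
opening: 0.002
gripper_force: 5.0
turn [ 0.001 -0.004  0.003] shift cm [0.28 0.03 0.05] pos [493.2 -49.3  30.5] F [-5.5 -2.7 10. ] op 0.002 t 20.9 j6 1.35
time_s: 21.32
tool_pos: [0.4934, -0.0494, 0.03]
tool_rot: [3.14, -0.001, -0.119]
contact_force: [-27.2, 2.6, 54.8]
opening: 0.001
gripper_force: 27.8
```

```bash
python3 -m jog '[[[0,0,-1],[0,0,0],-1],[[0,0,-1],[0,0,0],-1],[[2.3,0.02,0],[0,0,0],-1],[[2.3,0,0],[0,0,0],-1],[[0,0,1],[0,0,0],-1],[[0,0,0.4],[0,0,0],-1],[[0,0,0],[0,0,0],-1],[[0,0,0],[0,0,0],-1]]'; python3 go.py 539.5 -55.2 30 -7.1; python3 -m jog '[[[0,0,0.2],[0,0,0],-1],[[0,0,0.1],[0,0,0],-1],[[0,0,0.1],[0,0,0],-1],[[0,0,0],[0,0,0],-1]]'
```

```text
time_s: 21.98
tool_pos: [0.5375, -0.0546, 0.0306]
tool_rot: [-3.141, -0.004, -0.122]
contact_force: [-0.5, 1.0, 0.2]
opening: 0.0
gripper_force: 0.0
turn [-0.001 -0.004  0.002] shift cm [0.21 0.04 0.06] pos [537.5 -54.6  30.6] F [-0.5  1.   0.2] op 0.0 t 21.9833 j6 1.37
time_s: 22.32
tool_pos: [0.5379, -0.0549, 0.03]
tool_rot: [-3.141, -0.003, -0.122]
contact_force: [-10.6, 3.0, 22.8]
opening: -0.003
gripper_force: 11.0
```

```bash
python3 -m jog '[[[0,0,-1],[0,0,0],-1],[[0,0,-3],[0,0,0],-1],[[0,0,-4],[0,0,0],-1],[[0,0,-4],[0,0,0],-1],[[0,4,0],[0,0,0],-1],[[0,4,0],[0,0,0],-1],[[0,4,0],[0,0,0],-1],[[0,4,0],[0,0,0],-1],[[0,4,0],[0,0,0],-1],[[0,0,0],[0,0,0],-1],[[0,0,0],[0,0,0],-1]]'
python3 - <<'E'
from h import *
a=grab_frame("top")["pixels"][175:265,195:285]; b=grab_frame("scene")["pixels"][175:225,205:285]
o=np.zeros((400,800,3),np.uint8); a=cv2.resize(a,None,fx=4.2,fy=4.2,interpolation=2); b=cv2.resize(b,None,fx=5,fy=5,interpolation=2)
o[:a.shape[0],:a.shape[1]]=a; o[:b.shape[0],400:400+b.shape[1]]=b; cv2.imwrite("pics/fin.png",np.clip(o*1.5,0,255).astype(np.uint8))
E
```

```text
time_s: 23.23
tool_pos: [0.513, -0.2553, 0.1477]
tool_rot: [-3.141, -0.007, -0.126]
contact_force: [-0.0, 0.6, 0.6]
opening: -0.003
gripper_force: 0.0
```

View pics/fin.png

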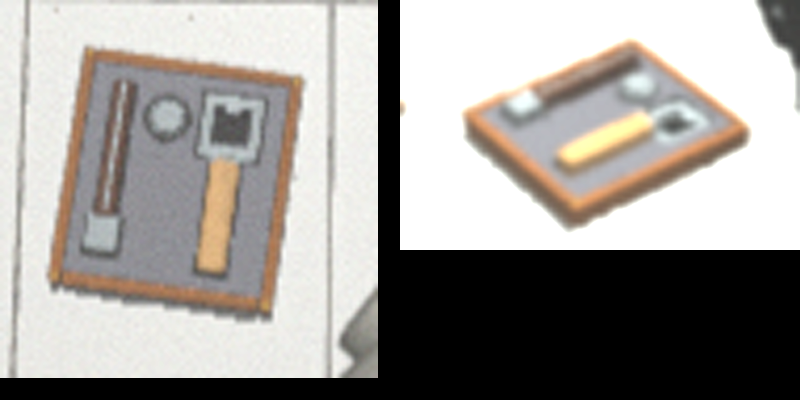

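The final picture shows both tools in their own cutouts: the corkscrew's steel end at (100,235), the opener's hoop at (235,122), and the stopper unmoved at (167,118). Handing in.

```bash
python3 -c "from bench import *; print(close_job())"
```

```text
the job is handed in; nothing more can be done
None
```

The corkscrew and bottle opener are both pressed home in their own cutouts (tops measured about 30 mm above the counter), the arm is clear with nothing held, and the job was handed in at about 23 s; no verdict came back.

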